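# Unclamp the drilled plate and load it into the slot scanner

### The job

The plate in the little vise is drilled and ready for scanning: slide the vise jaw open, lift the plate out, lay it flat on the scanner's loading apron in front of the slot and let go. Then push it into the slot until it is fully home against the stop inside. Leave the jaw open, and do not disturb the small glass vial or the loose resin block standing nearby.

Things in the scene. Friction and masses are not known exactly. Their poses are not given: they have to be found in the camera images.
- vise: Small fixed steel vise. Origin: underside of its base (200 x 80 x 12 mm, x -75 to 125 mm), below the clamped plate's centre; x points the way the jaw opens, z up. The plate lies on a 26 mm wide bed, top 38 mm up. Fixed jaw: face x = -30.5 mm, 48 mm high; sliding jaw: face x = 30.5 mm when shut, 57 mm high; both 44 mm wide in y. The plate's long sides are free.
- jaw (a joint): Travel of the vise's sliding jaw along the vise's +x, in m: 0 closed on the plate, 0.03 fully open; stays where it is left (about 4 N of friction). While closed, its lip overhangs the plate's end by 4 mm, so the plate cannot be lifted before the jaw is opened.
- jaw_handle (a point): Middle of the top of the upright tab on the sliding jaw, 94 mm above the bench; with the jaw closed 60.5 mm to +x of the vise's origin; moves with the jaw. The tab is 12 mm thick along the vise's x, 30 mm wide in y and rises 37 mm above the jaw's flat top, of which 28 mm lie free on the tab's plate side.
- plate: Bone-coloured flat plate with three small dark drilled pits on top: 60 mm (x) x 46 mm (y) x 12 mm (z), about 60 g. Origin: centre of its underside. Starts flat in the vise, underside 38 mm above the bench, its 60 mm length between the jaws (x along the vise's x), its 46 mm width free to grasp from above.
- scanner: White, fixed. Origin: underside, below the slot's mouth; x points into the slot, z up. The apron before the mouth is 100 mm long, 120 wide, top 20 mm up. Slot: 48 mm wide, 14 high, floor level with the apron, 54 mm deep to the stop; its first 12 mm flare sideways from 62 to 48 mm. Cheeks beside it 46 mm high, clear cover from 4 mm inside, top 38; head behind the stop 75 mm high, knobs to 87.
- mouth (a point): Middle of the slot's mouth at the level of the apron's top (20 mm above the bench). Axes as the scanner's.
- home (a point): Where the origin of the plate lies when the plate is fully home: 24 mm inside the mouth at apron level. Axes as the scanner's. The plate's rear edge then stands 6 mm out of the mouth.
- vial: Small closed glass vial standing upright, 24 mm across, 45 mm high. Origin: centre of its underside.
- resin_block: Loose off-white resin block on the bench, 35 x 28 x 20 mm high. Origin: centre of its underside.

How it is judged (in metres and radians):
On the way, in this order (a step that is already met when the one before it is completed fails the run):
1. the jaw is slid open by at least 15 mm while the plate still lies in the vise (value of joint jaw above 0.015 m and x of plate in the frame of vise between -0.012 and 0.034 m and y of plate in the frame of vise between -0.012 and 0.012 m and z of plate in the frame of vise between 0.034 and 0.044 m), for 0.2 s.
2. the plate lies flat on the apron before the slot, let go, within 25 mm of the slot's centre line and still 25 to 110 mm short of home (its leading end may be in the mouth) (x of plate in the frame of home between -0.11 and -0.025 m and y of plate in the frame of home between -0.025 and 0.025 m and z of plate in the frame of home between -0.003 and 0.004 m and angle between plate's own z axis and vertical below 0.08 rad and contact force between the fingers and plate below 0.3 N), for 0.2 s.
At the end, for the whole second after the job is handed in: The plate lies flat, released and at rest in the scanner's slot, fully home (within 3 mm of the stop), lengthwise in the slot either way round; the vise jaw is still open by at least 15 mm (x of plate in the frame of home between -0.003 and 0.004 m and y of plate in the frame of home between -0.003 and 0.003 m and z of plate in the frame of home between -0.003 and 0.004 m and angle between the x axis of plate and the x axis of scanner, either way round below 0.06 rad and angle between plate's own z axis and vertical below 0.06 rad and linear speed of plate below 0.01 m/s and contact force between the fingers and plate below 0.3 N and value of joint jaw above 0.015 m); the robot touches nothing.
It fails at once if the small glass vial is moved by more than 20 mm (distance of vial from where it was at the start of the episode above 0.02 m).
It fails at once if the loose resin block is moved by more than 20 mm (distance of resin_block from where it was at the start of the episode above 0.02 m).
It also fails if it takes over 64 s, if anything falls off the work surface, if the arm or the gripper's body presses on something with over 40 N, if the wrist force passes 120 N, or if a joint passes its speed limit or range.

### The arm

A 6-joint arm with a two-finger parallel gripper is mounted at the origin on the work surface. World frame = base frame: x ahead of the robot, y to its left, z up, the work surface at z = 0. Lengths are in mm, angles in rad, forces in N, time in s.
With the tool pointing down it reaches from about 275 to 750 mm from the base axis. Payload 10.2 kg.
Tool frame: the origin (TCP) lies midway between the tips of the shut fingers; the grasp point (between the pads) lies 19 mm behind it; z points along the fingers, y is the line along which they close (so a half turn about z gives the same grasp; the last joint's range is limited). The gripper opens to 88 mm and grips with 3 to 60 N. Pads are 18 mm wide; open, the fingers measure 123 mm over their backs; the gripper's body (75 mm by 187 mm) begins 45 mm behind the grasp point.
Start: joints at [1.028, 0.313, 1.498, -0, 1.331, -0.223], TCP at [165.061, 498.384, 238.72] pointing down, gripper open.
Joint ranges: [-2.94, 2.94], [-0.97, 2.17], [0.19, 2.56], [-1.23, 4.37], [0.02, 3.11], [-2.88, 2.88]. Speed limits (rad/s): [2.39, 2.39, 3.01, 3.14, 3.14, 3.14].

### API

Orientations are given as a unit quaternion [x, y, z, w].
In Python, from plant import status, vision, env, nets gives the robot as it stands.
- The arm moves only by the tool arm_command, never from a script. Its argument "steps" is text: rows parted by semicolons, each of 7 numbers parted by spaces: the shift along the tool's x, y, z in m, then the turn, a rotation vector about the tool's x, y, z in rad, then the finger opening in m, from 0 to 0.0881. In form: x y z wx wy wz grip; .... A call has 1 to 12 rows; each row is the pose to reach, as a shift and turn from the pose commanded when the call began, along the tool's axes at that moment; what a row does not reach only later rows make up. A row lasts 1/10 s, in which the tool goes at most 50 mm and 8.59 degrees, less where a joint would pass 70% of its speed; a pose out of reach is approached as far as the arm can. A call with a gripper value outside its range is refused whole. The fingers move at their own pace and stop on an object; the grip force is fixed at half the most. Time passes only in rows, so rows that repeat a pose let the fingers close. It gives the time, the measured TCP pose, the force, the opening and the grip force at its end, in the units of the state.
- status.get_obs(): the state, without advancing time (a new reading comes with each control period).
- vision.camera(name): name is "side" or "top" or "wrist"; returns (picture, depth): 480x640x3 uint8, red, green, blue; 480x640 float32, mm along the optical axis (not along the pixel's ray), 0 where there is no reading.
- vision.camera_model(name): a dict with "fov_y" (degrees; the focal length in pixels is half the picture's height over the tangent of half this angle, whatever the lens; pixels are square), "cx", "cy" (the principal point, pixels), "dist_coeffs" ([k1, k2, p1, p2, k3] as OpenCV has them; the pictures are not rectified), "eye" and "orientation" of the camera in the world. Camera axes: x right, y up, looking along -z (the intrinsics and any distortion apply to the point x, -y, -z); pixel columns grow to the right and rows downward; lengths in mm; the calibration is good to about 2 mm. A picture is of the moment at which its call begins: read the wrist's pose just before it. camera_model takes no time and is no camera call; for the wrist camera it gives the pose at the moment of the call.
- env.sign_off(): hands the job in; it is judged then, once.
Trained networks look in the newest picture that a camera, given by its name, has taken for a name from the list of things; names that differ only in an ending like _2 or _b are one class to them, and where a whole thing is asked for, a point or a joint stands for the part that bears it (a point fixed in the world has none). Each returns a list of dicts, best first, with "conf" (0 to 1); they miss things now and then, are a little off and sometimes report something else, mostly with a low value. They report only what shows in the picture. A call takes as long as a camera call.
- nets.find_in(camera, query): "rect" ([centre column, centre row, width, height] in pixels, round what is visible of it).
- nets.trace(camera, query): "pixels" (480x640 bool, what is visible of it) and "rect" ([centre column, centre row, width, height] in pixels, round what is visible of it).
- nets.mark_of(camera, query): "at" ([column, row] in pixels: a listed point, or the origin of a listed thing).
The state is a dict: "t": time; "q": joint angles; "joint_velocities": joint speeds; "joint_efforts": joint torques, N m; "ee_pos": TCP position; "orientation": TCP orientation; "contact_force": force on the tool from outside, world axes, zero at the start; "moment": the same for the moment, N m; "finger_gap": finger opening in mm; "grip_force": force on a finger pad.
Only numpy, scipy, OpenCV 4.12 (cv2) and the standard library are available. Lean on these libraries where they do the work, as an engineer would, in place of code of your own. Each camera call takes 0.05 s, during which the arm holds its last target. There are 200 camera calls.

## Working session

There is one attempt and no reset: what is moved stays moved. The work goes in short steps, Python scripts to look and compute and a tool call to move; the robot and the scene stay as the last step left them, time stands still between calls to the robot, and variables do not carry over. Pictures are saved under pics/ and viewed, at most 10 in all, crops included, and the job is handed in when it is done.

Besides the shell and the picture viewer there is one more tool, called after "Emit:" by a JSON object that holds its "method" and its "body". arm_command: Moves the arm, as the interface text tells. Its arguments: {"type":"object","properties":{"steps":{"type":"string"}},"required":["steps"]}

```bash
mkdir -p pics
cat > h.py <<'E'
import numpy as np, cv2
from scipy.spatial.transform import Rotation as R
from plant import status, vision, env, nets
def deproj(m,d,uv=None):
    f=240/np.tan(np.radians(m["fov_y"])/2)
    K=np.array([[f,0,m["cx"]],[0,f,m["cy"]],[0,0,1]])
    n=cv2.undistortPoints(np.array(uv,float).reshape(-1,1,2),K,np.array(m["dist_coeffs"],float)).reshape(-1,2)
    dd=np.array(d)
    c=np.c_[n[:,0]*dd,-n[:,1]*dd,-dd]
    return R.from_quat(m["orientation"]).apply(c)+np.array(m["eye"])
def atz(m,uv,z):
    p=deproj(m,[1.0],[uv])[0]; e=np.array(m["eye"]); r=p-e
    return e+r*(z-e[2])/r[2]
def cloud(m,d,mask):
    v,u=np.nonzero(mask&(d>0))
    return deproj(m,d[v,u],np.c_[u,v])
E
python3 - <<'E'
from h import *
o=status.get_obs(); print(o["ee_pos"],o["orientation"],o["finger_gap"])
ims=[]
for c in ["top","side"]:
    p,d=vision.camera(c); m=vision.camera_model(c); cv2.imwrite(f"pics/{c}0.png",p[:,:,::-1]); np.savez(f"{c}0.npz",p=p,d=d)
    print(c,m["eye"],m["orientation"])
    for q in ["vise","jaw_handle","plate","scanner","mouth","home","vial","resin_block"]:
        r=nets.mark_of(c,q)
        for a in r[:2]:
            z={"jaw_handle":94,"plate":38,"mouth":20,"home":20}.get(q,0)
            print(q,round(a["conf"],2),np.round(a["at"]),np.round(atz(m,a["at"],z)))
        if q in("plate","vial","resin_block","scanner","vise","jaw_handle"):
            t=nets.trace(c,q)
            if t:
                P=cloud(m,d,t[0]["pixels"]); print("  tr",round(t[0]["conf"],2),np.round(t[0]["rect"]),np.round(np.median(P,0)),"zmax",np.round(np.percentile(P[:,2],[5,50,95])))
                np.save(f"{c}_{q}.npy",P)
E
```

```text
[164.94308119 498.16620859 238.16343867] [ 1.59227394e-01  9.87241732e-01 -5.90684081e-04 -2.25778379e-04] 88.06487411046677
top [ 389.91426935  -15.12169652 1074.23673529] [ 0.05252115 -0.0538502  -0.69975206  0.71041449]
vise 0.72 [196. 241.] [553. 205.   0.]
vise 0.26 [192. 236.] [561. 213.   0.]
  tr 0.67 [198. 223.  58. 114.] [593. 189.  14.] zmax [ 8. 14. 61.]
jaw_handle 0.88 [190. 195.] [615. 200.  94.]
  tr 0.88 [197. 208.  33.  33.] [604. 194.  57.] zmax [33. 57. 94.]
plate 0.59 [189. 234.] [559. 210.  38.]
  tr 0.89 [191. 234.  31.  35.] [554. 205.  50.] zmax [46. 50. 53.]
scanner 0.58 [408. 257.] [ 529. -172.    0.]
  tr 0.69 [411. 255. 101. 142.] [ 534. -172.   36.] zmax [17. 36. 77.]
mouth 0.55 [409. 256.] [ 529. -171.   20.]
home 0.67 [413. 241.] [ 555. -178.   20.]
vial 0.7 [318. 229.] [577. -12.   0.]
  tr 0.64 [320. 225.  10.  12.] [583. -10.  44.] zmax [ 9. 44. 47.]
resin_block 0.55 [314. 267.] [510.  -6.   0.]
resin_block 0.43 [408. 254.] [ 535. -172.    0.]
  tr 0.55 [411. 254. 101. 146.] [ 533. -171.   36.] zmax [17. 36. 77.]
side [ 210.28326957 -523.58786659  48
[... 278 characters left out ...]
4.] [ 515. -105.   94.]
  tr 0.78 [272. 205.  30.  48.] [608. 181.  54.] zmax [17. 54. 91.]
plate 0.9 [246. 216.] [557. 204.  38.]
plate 0.45 [276. 181.] [673. 292.  38.]
  tr 0.92 [248. 214.  38.  26.] [556. 195.  48.] zmax [39. 48. 50.]
scanner 0.65 [370. 365.] [ 525. -171.    0.]
  tr 0.89 [381. 350. 196. 149.] [ 535. -190.   26.] zmax [ 9. 26. 75.]
mouth 0.71 [371. 355.] [ 523. -172.   20.]
mouth 0.44 [274. 179.] [694. 337.  20.]
home 0.66 [387. 349.] [ 546. -177.   20.]
vial 0.76 [330. 285.] [585.  -5.   0.]
  tr 0.93 [332. 276.  14.  35.] [581. -17.  30.] zmax [ 5. 30. 44.]
resin_block 0.69 [291. 306.] [510.  -9.   0.]
  tr 0.58 [290. 298.  31.  19.] [508. -15.  17.] zmax [ 3. 17. 20.]
```

View pics/top0.png

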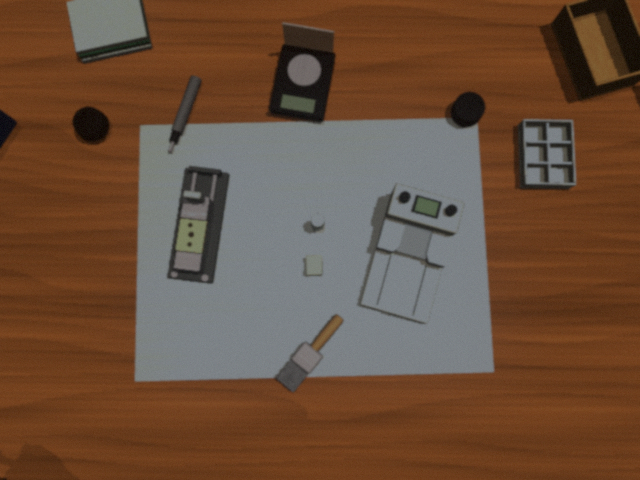

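View pics/side0.png

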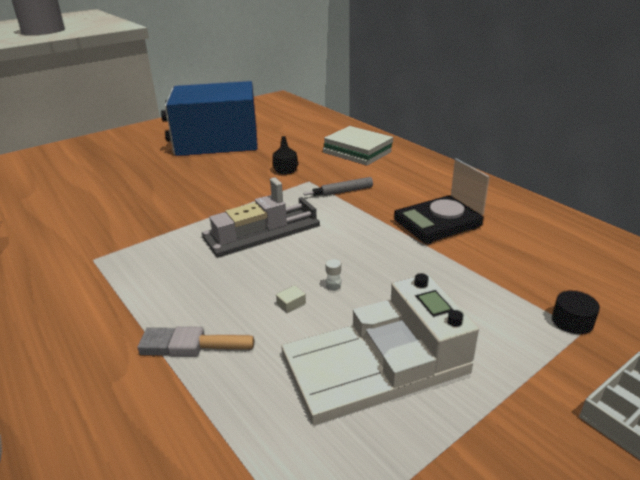

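The top view shows the vise at about (198,223) with the plate at (191,234) and the tab at (190,195). The scanner is at (411,255), opening towards the robot, with the vial at (318,225) and the resin block at (314,266). The side view agrees. Next I'll move over the vise for a closer look.

Emit:
{"method": "arm_command", "body": {"steps": "-0.44 -0.165 -0.03 0 0 0 0; -0.44 -0.165 -0.03 0 0 0 0; -0.44 -0.165 -0.03 0 0 0 0; -0.44 -0.165 -0.03 0 0 0 0; -0.44 -0.165 -0.03 0 0 0 0; -0.44 -0.165 -0.03 0 0 0 0; -0.44 -0.165 -0.03 0 0 0 0; -0.44 -0.165 -0.03 0 0 0 0; -0.44 -0.165 -0.03 0 0 0 0; -0.44 -0.165 -0.03 0 0 0 0; -0.44 -0.165 -0.03 0 0 0 0; -0.44 -0.165 -0.03 0 0 0 0"}}

```text
t: 2.7
ee_pos: [530.5, 203.7, 268.5]
orientation: [0.159, 0.987, 0.0, -0.0]
contact_force: [-0.2, 0.9, 0.7]
finger_gap: 0.5
grip_force: 0.0
```

```bash
cat >> h.py <<'E'
def rect(P,zlo,zhi):
    Q=P[(P[:,2]>zlo)&(P[:,2]<zhi)]
    return cv2.minAreaRect(Q[:,:2].astype(np.float32)),np.median(Q,0).round(1),len(Q)
def show(): 
    o=status.get_obs(); print("t",o["t"],"tcp",np.round(o["ee_pos"],1),np.round(o["orientation"],4),np.round(o["contact_force"],1),round(o["finger_gap"],1)); return o
def axes(o):  # world->tool shift
    return R.from_quat(o["orientation"])
E
python3 - <<'E'
from h import *
o=show()
p,d=vision.camera("wrist"); m=vision.camera_model("wrist"); cv2.imwrite("pics/w0.png",p[:,:,::-1]); print(m["eye"])
for q,z in [("plate",38),("jaw_handle",94),("vise",0)]:
    for a in nets.mark_of("wrist",q)[:2]: print(q,a["conf"],a["at"],atz(m,a["at"],z).round(1))
    for t in nets.trace("wrist",q)[:1]:
        P=cloud(m,d,t["pixels"]); np.save(f"w_{q}.npy",P); print(t["conf"],t["rect"],np.percentile(P[:,2],[5,50,95]).round(1))
        if q=="plate": print(rect(P,45,55))
        if q=="jaw_handle": print(rect(P,88,99))
for c in ["top","side"]: print(rect(np.load(c+"_plate.npy"),46,54))
print(rect(np.load("top_scanner.npy"),15,25))
E
```

```text
t 2.7 tcp [530.5 203.7 268.5] [ 1.593e-01  9.872e-01  0.000e+00 -4.000e-04] [-0.2  0.9  0.7] 0.5
[464.62260106 225.94445149 413.88155182]
plate 0.94 [324.6, 229.7] [560.  208.7  38. ]
0.97 [324.5, 228.4, 50.7, 54.8] [48.  49.5 50.8]
(((556.0726318359375, 206.36233520507812), (46.157958984375, 58.27973937988281), 84.1370620727539), array([555.2, 206.7,  49.5]), 2025)
0.68 [327.9, 267.8, 46.8, 36.2] [54.9 56.4 57.7]
(((0.0, 0.0), (0.0, 0.0), 0.0), array([nan, nan, nan]), 0)
vise 0.5 [322.1, 226.2] [564.3 205.3   0. ]
0.63 [321.2, 223.3, 89.5, 133.4] [10.3 12.3 56.8]
(((554.8248291015625, 204.7694091796875), (46.588951110839844, 56.532588958740234), 83.38636779785156), array([553.8, 204.5,  49.6]), 838)
(((556.41357421875, 204.44036865234375), (50.25170135498047, 60.04955291748047), 82.98786926269531), array([555.4, 201. ,  48.5]), 474)
(((526.700439453125, -170.692626953125), (120.1912841796875, 204.67422485351562), 74.6456069946289), array([ 477.9, -157.1,   19.7]), 4087)
  return _methods._mean(a, axis=axis, dtype=dtype,
  ret = um.true_divide(
```

View pics/w0.png

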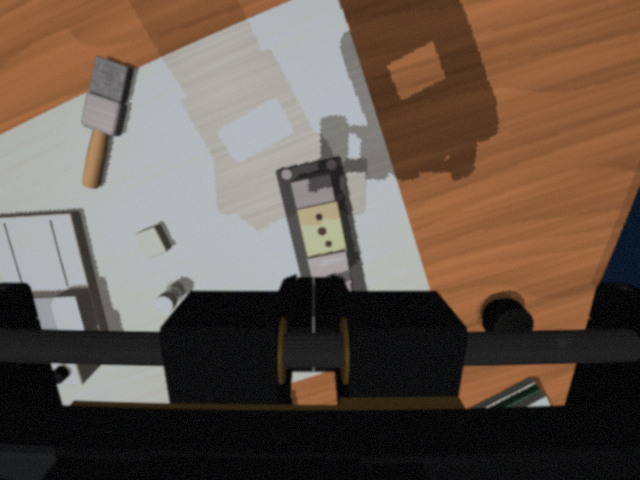

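The wrist view shows the plate at (323,229) with its pits, the vise's yaw near -6° and the resin block at (152,240). I'll close the fingers, turn, and come down between the plate end and the tab.

Emit:
{"method": "arm_command", "body": {"steps": "-0.0605 0.0185 0.02 0 0 -0.106 0; -0.0605 0.0185 0.06 0 0 -0.211 0; -0.0605 0.0185 0.11 0 0 -0.211 0; -0.0605 0.0185 0.15 0 0 -0.211 0; -0.0605 0.0185 0.165 0 0 -0.211 0; -0.0605 0.0185 0.165 0 0 -0.211 0; -0.0605 0.0185 0.175 0 0 -0.211 0; -0.0605 0.0185 0.185 0 0 -0.211 0; -0.0605 0.0185 0.194 0 0 -0.211 0; -0.0605 0.0185 0.194 0 0 -0.211 0"}}

```text
t: 4.05
ee_pos: [593.6, 201.9, 73.6]
orientation: [0.054, 0.999, -0.0, -0.001]
contact_force: [-0.3, 0.7, -0.1]
finger_gap: 0.2
grip_force: 0.0
```

Emit:
{"method": "arm_command", "body": {"steps": "-0.004 0 0 0 0 0 0; -0.008 0 0 0 0 0 0; -0.012 0 0 0 0 0 0; -0.016 0 0 0 0 0 0; -0.02 0 0 0 0 0 0; -0.024 0 0 0 0 0 0; -0.028 0 0 0 0 0 0; -0.031 0 0 0 0 0 0; -0.033 0 0 0 0 0 0; -0.033 0 0 0 0 0 0; -0.033 0 0 0 0 0 0; -0.033 0 0 0 0 0 0"}}

```text
t: 5.25
ee_pos: [627.2, 198.2, 74.6]
orientation: [0.054, 0.999, -0.0, 0.0]
contact_force: [0.2, 0.3, 0.8]
finger_gap: 0.6
grip_force: 0.0
```

Emit:
{"method": "arm_command", "body": {"steps": "0.005 0 0 0 0 0 0; 0.005 0 -0.04 0 0 0 0; 0.04 0 -0.08 0 0 0 0.04; 0.08 0 -0.12 0 0 0 0.0881; 0.11 0 -0.15 0 0 0 0.0881; 0.11 0 -0.15 0 0 0 0.0881; 0.11 0 -0.15 0 0 0 0.0881"}}

```text
t: 5.95
ee_pos: [517.4, 210.5, 225.5]
orientation: [0.054, 0.999, 0.0, 0.001]
contact_force: [0.7, 0.8, -1.5]
finger_gap: 38.3
grip_force: 0.0
```

Run:
```python
from h import *
o=show()
p,d=vision.camera("wrist"); m=vision.camera_model("wrist"); cv2.imwrite("pics/w1.png",p[:,:,::-1])
A=R.from_quat(o["orientation"])
for t in nets.trace("wrist","plate")[:1]:
    P=cloud(m,d,t["pixels"]); r=rect(P,45,55); print(t["conf"],r); c=np.array([*r[0][0],40]); print("tool shift",A.inv().apply(c-o["ee_pos"]).round(1))
c="top"; vision.camera(c); m=vision.camera_model(c)
for a in nets.mark_of(c,"jaw_handle")[:1]: print(a["conf"],atz(m,a["at"],94))
for t in nets.trace(c,"plate")[:1]: print(t["conf"],t["rect"])
print(A.as_matrix().round(4))
```

```text
t 5.95 tcp [517.4 210.5 225.5] [5.410e-02 9.985e-01 2.000e-04 1.000e-03] [ 0.7  0.8 -1.5] 38.3
0.56 (((556.3380126953125, 205.49215698242188), (45.97977828979492, 62.09339904785156), 83.17118072509766), array([555.9, 205.5,  47.8]), 2520)
tool shift [-38.9  -0.8 185.6]
0.78 [641.70477666 197.25953468  94.        ]
[[-9.941e-01  1.081e-01  2.100e-03]
 [ 1.081e-01  9.941e-01  2.000e-04]
 [-2.000e-03  4.000e-04 -1.000e+00]]
```

View pics/w1.png

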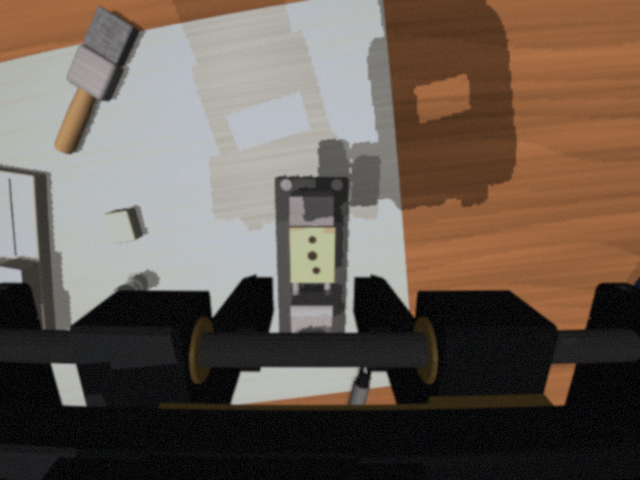

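The jaw now stands open about 26 mm, with a visible gap below the plate at (312,290). The plate itself is undisturbed at (312,255). Next is the grasp.

Emit:
{"method": "arm_command", "body": {"steps": "-0.039 -0.001 0 0 0 0 0.0881; -0.039 -0.001 0.04 0 0 0 0.0881; -0.039 -0.001 0.08 0 0 0 0.0881; -0.039 -0.001 0.11 0 0 0 0.0881; -0.039 -0.001 0.14 0 0 0 0.0881; -0.039 -0.001 0.16 0 0 0 0.0881; -0.039 -0.001 0.175 0 0 0 0.0881; -0.039 -0.001 0.184 0 0 0 0.0881; -0.039 -0.001 0.184 0 0 0 0.0881; -0.039 -0.001 0.184 0 0 0 0.04; -0.039 -0.001 0.184 0 0 0 0.04; -0.039 -0.001 0.184 0 0 0 0.04"}}

```text
t: 7.4
ee_pos: [556.7, 205.2, 41.6]
orientation: [0.054, 0.999, 0.0, 0.001]
contact_force: [-0.1, -0.6, 0.8]
finger_gap: 66.3
grip_force: 0.0
```

Emit:
{"method": "arm_command", "body": {"steps": "0 0 0 0 0 0 0.03; 0 0 0 0 0 0 0.03; 0 0 0 0 0 0 0.03; 0 0 0 0 0 0 0.03; 0 0 0 0 0 0 0.03"}}

```text
t: 7.9
ee_pos: [556.3, 205.1, 40.9]
orientation: [0.054, 0.999, 0.0, 0.0]
contact_force: [-0.3, 0.0, 2.7]
finger_gap: 45.8
grip_force: 30.0
```

Emit:
{"method": "arm_command", "body": {"steps": "0 0 -0.03 0 0 0 0.03; 0 0 -0.07 0 0 0 0.03; 0 0 -0.11 0 0 0 0.03; 0 0 -0.15 0 0 0 0.03; -0.01 -0.05 -0.159 0 0 0.04 0.03; -0.02 -0.1 -0.159 0 0 0.08 0.03; -0.03 -0.15 -0.159 0 0 0.12 0.03; -0.038 -0.2 -0.159 0 0 0.16 0.03; -0.048 -0.25 -0.159 0 0 0.16 0.03; -0.058 -0.295 -0.159 0 0 0.16 0.03; -0.066 -0.34 -0.159 0 0 0.16 0.03; -0.072 -0.387 -0.159 0 0 0.16 0.03"}}

```text
t: 9.1
ee_pos: [585.6, -189.4, 199.5]
orientation: [0.134, 0.991, 0.0, -0.0]
contact_force: [0.8, 1.1, -1.0]
finger_gap: 45.5
grip_force: 30.0
```

Emit:
{"method": "arm_command", "body": {"steps": "0 0 0 0 0 0 0.03; 0 0 0 0 0 0 0.03; 0 0 0 0 0 0 0.03; 0 0 0 0 0 0 0.03"}}

```text
t: 9.5
ee_pos: [586.0, -186.0, 199.9]
orientation: [0.133, 0.991, 0.0, 0.0]
contact_force: [-0.7, -0.4, -0.8]
finger_gap: 45.7
grip_force: 30.0
```

Run:
```python
from h import *
o=show()
p,d=vision.camera("wrist"); m=vision.camera_model("wrist"); cv2.imwrite("pics/w2.png",p[:,:,::-1]); print(m["eye"]); np.savez("w2.npz",p=p,d=d)
for q in ["mouth","home","scanner"]:
    for a in nets.mark_of("wrist",q)[:2]: print(q,a["conf"],a["at"],atz(m,a["at"],20 if q!="scanner" else 0).round(1))
for t in nets.trace("wrist","scanner")[:1]:
    P=cloud(m,d,t["pixels"]); np.save("w2_sc.npy",P); print(t["conf"],t["rect"],rect(P,16,24))
```

```text
t 9.5 tcp [ 586.  -186.   199.9] [0.1331 0.9911 0.     0.    ] [-0.7 -0.4 -0.8] 45.7
[ 519.36378175 -167.81925646  345.05656392]
mouth 0.96 [311.5, 154.4] [ 528.1 -171.7   20. ]
home 0.61 [315.7, 175.0] [ 547.8 -172.9   20. ]
scanner 0.9 [314.0, 154.2] [ 529.1 -169.4    0. ]
0.72 [313.3, 159.0, 145.2, 243.7] (((481.0188903808594, -157.59576416015625), (120.83702087402344, 106.43545532226562), 74.80127716064453), array([ 476.6, -157. ,   19.2]), 15205)
```

View pics/w2.png

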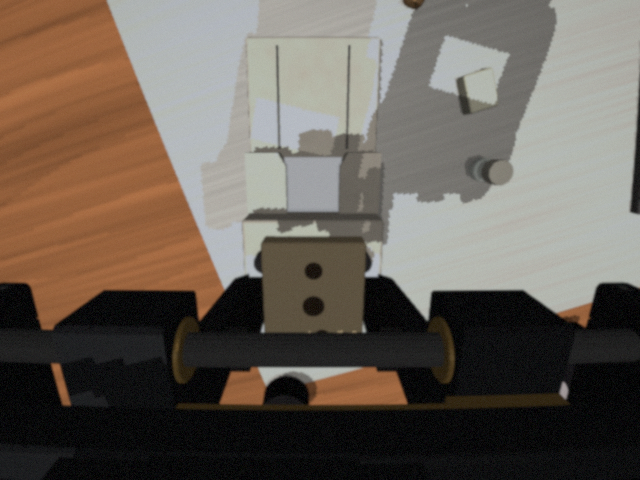

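The view shows the plate held squarely at (314,285). The scanner is below it, with the mouth at about (312,154), the apron guide lines at columns 278 and 349, and the vial and block clear to the right. I'll refine the centre line from the two lines.

Run:
```python
from h import *
p=np.load("w2.npz")["p"]; m=vision.camera_model("wrist"); g=p.astype(float).sum(2)
L=[];Rr=[]
for r in range(55,146):
    for c0,out in((278,L),(349,Rr)):
        s=g[r,c0-6:c0+7]; w=np.clip(np.median(s)-s-20,0,None); w[np.abs(np.arange(13)-w.argmax())>2]=0
        if w.sum()>20: out.append(atz(m,[(w*np.arange(c0-6,c0+7)).sum()/w.sum(),r],20)[:2])
for X in(L,Rr):
    X=np.array(X); k=np.polyfit(X[:,0],X[:,1],1)
    for _ in range(3):
        e=np.abs(X[:,1]-np.polyval(k,X[:,0])); X=X[e<max(1,2*np.median(e))]; k=np.polyfit(X[:,0],X[:,1],1)
    print(len(X),np.degrees(np.arctan(k[0])),np.polyval(k,480),np.polyval(k,528))
```

```text
91 -15.409159637775076 -191.18380848968928 -204.41346737084746
91 -15.438301579076272 -124.98343113630784 -138.23936220539792
```

Emit:
{"method": "arm_command", "body": {"steps": "0.05 -0.001 0 0 0 0 0.03; 0.095 -0.001 0.02 0 0 0 0.03; 0.1054 -0.001 0.06 0 0 0 0.03; 0.1054 -0.001 0.1 0 0 0 0.03; 0.1054 -0.001 0.13 0 0 0 0.03; 0.1054 -0.001 0.15 0 0 0 0.03; 0.1054 -0.001 0.162 0 0 0 0.03; 0.1054 -0.001 0.168 0 0 0 0.03; 0.1054 -0.001 0.172 0 0 0 0.03; 0.1054 -0.001 0.1745 0 0 0 0.03; 0.1054 -0.001 0.176 0 0 0 0.03; 0.1054 -0.001 0.1763 0 0 0 0.03"}}

```text
t: 10.95
ee_pos: [484.1, -160.5, 23.7]
orientation: [0.134, 0.991, -0.0, 0.0]
contact_force: [-1.1, -0.9, -0.2]
finger_gap: 45.4
grip_force: 30.0
```

Emit:
{"method": "arm_command", "body": {"steps": "0 0 0 0 0 0 0.03; 0 0 0 0 0 0 0.03; 0 0 0 0 0 0 0.03"}}

```text
t: 11.25
ee_pos: [484.0, -160.5, 23.6]
orientation: [0.134, 0.991, -0.0, 0.0]
contact_force: [-0.2, -0.5, -0.4]
finger_gap: 45.7
grip_force: 30.0
```

Emit:
{"method": "arm_command", "body": {"steps": "0 0.001 0 0 0 0 0.03; 0 0.001 0.0004 0 0 0 0.03; 0 0.001 0.0004 0 0 0 0.06; 0 0.001 0.0004 0 0 0 0.07; 0 0.001 0.0004 0 0 0 0.07; 0 0.001 0.0004 0 0 0 0.07; 0 0.001 0.0004 0 0 0 0.07; 0 0.001 0.0004 0 0 0 0.07"}}

```text
t: 12.05
ee_pos: [484.2, -159.4, 23.0]
orientation: [0.134, 0.991, -0.0, -0.0]
contact_force: [-0.3, 0.1, 0.5]
finger_gap: 70.0
grip_force: 0.0
```

Emit:
{"method": "arm_command", "body": {"steps": "0 0 -0.03 0 0 0 0.07; 0 0 -0.07 0 0 0 0.02; 0.03 0 -0.11 0 0 0 0.012; 0.075 0 -0.11 0 0 0 0.012; 0.075 0 -0.11 0 0 0 0.012; 0.075 0 -0.11 0 0 0 0.012; 0.075 0 -0.11 0 0 0 0.012; 0.075 0 -0.11 0 0 0 0.012"}}

```text
t: 12.85
ee_pos: [412.7, -139.9, 132.9]
orientation: [0.134, 0.991, -0.0, 0.0]
contact_force: [-0.0, -0.7, -0.5]
finger_gap: 15.8
grip_force: 0.0
```

Run:
```python
from h import *
o=show(); A=R.from_quat(o["orientation"])
u=np.array([.964,-.2659]); v=np.array([.2659,.964]); mo=np.array([527.5,-171.2])
for c in ["wrist","top"]:
    p,d=vision.camera(c); m=vision.camera_model(c)
    if c=="wrist": cv2.imwrite("pics/w3.png",p[:,:,::-1])
    for t in nets.trace(c,"plate")[:1]:
        P=cloud(m,d,t["pixels"]); r=rect(P,26,38); q=np.array(r[0][0])-mo
        print(c,t["conf"],r,"scanner frame",q@u,q@v)
    for a in nets.mark_of(c,"plate")[:1]: q=atz(m,a["at"],20)[:2]-mo; print(a["conf"],q@u,q@v)
q=o["ee_pos"][:2]-mo; print("tcp",q@u,q@v)
```

```text
t 12.85 tcp [ 412.7 -139.9  132.9] [ 1.339e-01  9.910e-01 -0.000e+00  1.000e-04] [-0.  -0.7 -0.5] 15.8
wrist 0.88 (((474.2597961425781, -156.79006958007812), (28.590660095214844, 36.940067291259766), 75.28974914550781), array([ 473.2, -156.2,   31.1]), 1410) scanner frame -55.15515701721191 -0.26539728088380204
0.66 -42.70867984794485 2.1769276341164567
tcp -119.01831048843566 -0.3777614907209945
```

View pics/w3.png

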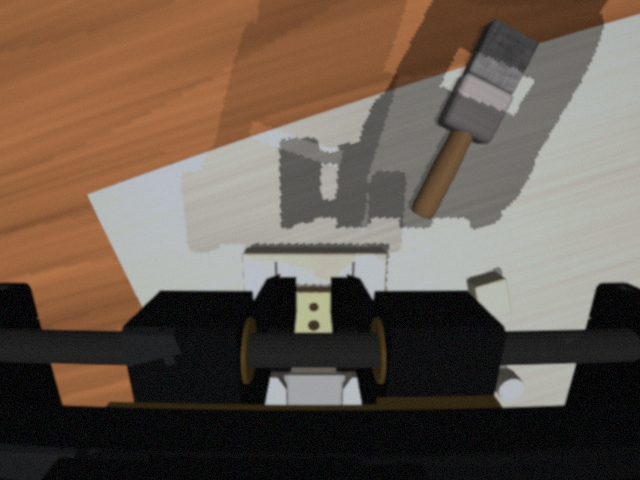

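The plate lies on the apron, centred in front of the slot, with its pits at (314,307) and (314,325). Next I'll lower the nearly shut fingers behind it and push.

Emit:
{"method": "arm_command", "body": {"steps": "0 0.0004 0.04 0 0 0 0.012; 0 0.0004 0.075 0 0 0 0.012; 0 0.0004 0.095 0 0 0 0.012; 0 0.0004 0.106 0 0 0 0.012; 0 0.0004 0.106 0 0 0 0.012; -0.012 0.0004 0.106 0 0 0 0.012; -0.024 0.0004 0.106 0 0 0 0.012; -0.034 0.0004 0.106 0 0 0 0.012; -0.041 0.0004 0.106 0 0 0 0.012; -0.048 0.0004 0.106 0 0 0 0.012; -0.055 0.0004 0.106 0 0 0 0.012; -0.055 0.0004 0.106 0 0 0 0.012"}}

```text
t: 14.35
ee_pos: [465.7, -154.0, 27.1]
orientation: [0.134, 0.991, -0.0, 0.0]
contact_force: [0.1, -0.1, 0.3]
finger_gap: 12.2
grip_force: 0.0
```

Emit:
{"method": "arm_command", "body": {"steps": "-0.005 0 0 0 0 0 0.012; -0.01 0 0 0 0 0 0.012; -0.015 0 0 0 0 0 0.012; -0.02 0 0 0 0 0 0.012; -0.025 0 0 0 0 0 0.012; -0.03 0 0 0 0 0 0.012; -0.034 0 0 0 0 0 0.012; -0.038 0 0 0 0 0 0.012; -0.041 0 0 0 0 0 0.012; -0.044 0 0 0 0 0 0.012; -0.044 0 0 0 0 0 0.012; -0.044 0 0 0 0 0 0.012"}}

```text
t: 15.55
ee_pos: [507.4, -165.4, 27.0]
orientation: [0.134, 0.991, 0.0, 0.0]
contact_force: [-0.6, -0.1, 0.4]
finger_gap: 12.0
grip_force: 0.0
```

Emit:
{"method": "arm_command", "body": {"steps": "-0.002 0 0 0 0 0 0.012; -0.004 0 0 0 0 0 0.012; -0.005 0 0 0 0 0 0.012; -0.006 0 0 0 0 0 0.012; -0.006 0 0 0 0 0 0.012"}}

```text
t: 16.05
ee_pos: [510.1, -166.1, 26.8]
orientation: [0.134, 0.991, 0.001, -0.005]
contact_force: [-19.5, 2.5, 13.5]
finger_gap: 12.2
grip_force: 9.7
```

Emit:
{"method": "arm_command", "body": {"steps": "-0.001 0 0 0 0 0 0.012; -0.0015 0 0 0 0 0 0.012; -0.0015 0 0 0 0 0 0.012"}}

```text
t: 16.35
ee_pos: [510.2, -166.1, 26.7]
orientation: [0.133, 0.991, 0.001, -0.006]
contact_force: [-27.3, 3.3, 18.6]
finger_gap: 12.2
grip_force: 13.4
```

Emit:
{"method": "arm_command", "body": {"steps": "0.012 0 0 0 0 0 0.012; 0.03 0 0 0 0 0 0.012; 0.05 0 -0.03 0 0 0 0.012; 0.06 0 -0.07 0 0 0 0.012; 0.06 0 -0.11 0 0 0 0.012; 0.02 0 -0.15 0 0 0 0.012; -0.02 0 -0.17 0 0 0 0.012; -0.05 0 -0.17 0 0 0 0.012; -0.07 0 -0.17 0 0 0 0.012; -0.07 0 -0.17 0 0 0 0.012; -0.07 0 -0.17 0 0 0 0.012"}}

```text
t: 17.45
ee_pos: [581.6, -185.7, 196.6]
orientation: [0.134, 0.991, 0.0, -0.001]
contact_force: [0.1, -0.3, -0.5]
finger_gap: 12.3
grip_force: 0.0
```

Run:
```python
from h import *
o=show()
u=np.array([.964,-.2659]); v=np.array([.2659,.964]); mo=np.array([527.5,-171.2])
for c in ["wrist","top","side"]:
    p,d=vision.camera(c); m=vision.camera_model(c)
    if c=="wrist": np.savez("w4.npz",p=p,d=d); cv2.imwrite("pics/w4.png",cv2.resize(p[60:300,160:480,::-1],None,fx=2.5,fy=2.5,interpolation=cv2.INTER_CUBIC))
    for q in ["plate","mouth","home"]:
        for a in nets.mark_of(c,q)[:1]: x=atz(m,a["at"],20)[:2]-mo; print(c,q,a["conf"],np.round(a["at"]),(x@u).round(1),(x@v).round(1))
    for t in nets.trace(c,"plate")[:1]:
        P=cloud(m,d,t["pixels"]);x=P[:,:2]-mo; print(t["conf"],t["rect"],np.percentile(x@u,[1,50,99]),np.percentile(x@v,[1,50,99]),np.percentile(P[:,2],[5,50,95]))
```

```text
t 17.45 tcp [ 581.6 -185.7  196.6] [ 1.339e-01  9.910e-01  2.000e-04 -5.000e-04] [ 0.1 -0.3 -0.5] 12.3
wrist mouth 0.92 [316. 159.] 0.4 3.7
wrist home 0.59 [314. 180.] 19.4 1.2
0.74 [314.1, 156.1, 46.7, 9.6] [-8.16314491 -3.03815506  2.00285431] [-22.29661508   0.45753592  22.25327862] [30.078801   31.53883345 32.79361032]
top plate 0.56 [196. 178.] 29.7 399.9
0.59 [198.2, 223.9, 63.6, 116.8] [-145.21392702  -48.78787012   50.26002772] [323.98897296 366.73639156 421.24784873] [ 8.55592199 14.57541339 58.86637394]
side plate 0.59 [391. 347.] 25.6 0.4
side mouth 0.96 [372. 354.] -2.4 -1.5
side home 0.74 [386. 351.] 17.3 -2.6
0.6 [371.2, 352.8, 20.8, 31.8] [-8.53528935 -4.54019636  2.40351531] [-23.91815587  -4.98847364  21.1766806 ] [22.83351097 30.15307809 31.90629743]
```

View pics/w4.png

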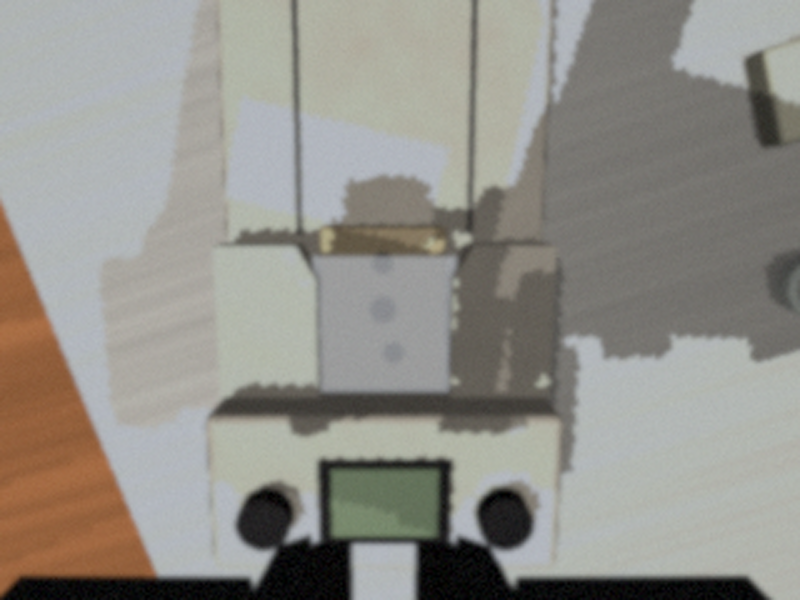

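The plate is in the slot and square, with its rear edge at crop row 228 and the cover edge at 255. I'll measure its protrusion against the cheek fronts in the same depth image.

Run:
```python
from h import *
z=np.load("w4.npz"); d=z["d"]; m=vision.camera_model("wrist")
mk=np.zeros((480,640),bool); mk[60:230,235:400]=1
P=cloud(m,d,mk); u=np.array([.964,-.2659]); v=np.array([.2659,.964]); x=P[:,:2]-[527.5,-171.2]; a,b,h=x@u,x@v,P[:,2]
def edge(s,n): print(n,s.sum(),np.percentile(a[s],[0,1,3,97,99,100]).round(1))
edge((h>42)&(h<50)&(b>34)&(b<55)&(a<40),"cheek+"); edge((h>42)&(h<50)&(b<-34)&(b>-55)&(a<40),"cheek-")
edge((h>28)&(h<34.5)&(abs(b)<20)&(a<15),"plate"); edge((h>35.5)&(h<41)&(abs(b)<20)&(a<48),"cover")
edge((h>16)&(h<24)&(abs(b)<58)&(a<0),"apron"); edge((h>68)&(h<80),"head")
# rear edge skew
s=(h>28)&(h<34.5)&(a<15)
for lo,hi in((-21,-12),(-12,-4),(-4,4),(4,12),(12,21)): 
    t=s&(b>lo)&(b<hi); print(lo,np.percentile(a[t],[0,5,50,100]).round(1))
print(b[s].min(),b[s].max())
# subpixel-ish intensity profile at plate centre columns and cheek
g=z["p"].astype(int).sum(2); print(g[140:170,310:318].mean(1).round()); print(g[145:170,252:270].mean(1).round())
for uv,zz in(((314,150.5),32),((314,161.5),38),((260,157),46)): 
    q=atz(m,uv,zz)[:2]-[527.5,-171.2]; print(uv,(q@u).round(1))
```

```text
cheek+ 1106 [-1.  -1.  -0.2 38.5 39.5 39.7]
cheek- 1109 [-1.  -0.9 -0.1 38.6 39.5 39.7]
plate 481 [-6.6 -6.5 -6.5  2.4  2.4  2.4]
cover 2188 [ 2.9  2.9  3.8 46.5 47.5 47.8]
apron 11973 [-85.9 -85.  -83.5  -5.5  -2.7  -0.8]
head 704 [52.6 52.7 52.8 55.6 55.7 55.9]
-21 [-6.6 -6.5 -2.1  2.4]
-12 [-6.5 -6.5 -2.1  2.4]
-4 [-6.5 -6.5 -2.1  2.4]
4 [-6.5 -6.5 -2.1  2.4]
12 [-6.6 -6.5 -2.1  2.4]
-58.44812239556328 60.157379099776506
[372. 375. 374. 372. 372. 373. 375. 373. 361. 323. 280. 300. 336. 344.
 323. 293. 264. 255. 252. 251. 245. 261. 334. 399. 422. 426. 425. 431.
 439. 452.]
[531. 531. 530. 531. 527. 517. 478. 422. 367. 338. 322. 307. 336. 435.
 508. 530. 533. 535. 534. 533. 534. 535. 534. 533. 534.]
(314, 150.5) -7.0
(314, 161.5) 2.5
(260, 157) -1.8
```

```bash
python3 -c "
from plant import env; print(env.sign_off())"
```

```text
the job is handed in; nothing more can be done
None
```

I handed the job in at about 18 s. The plate is square in the scanner slot and against the stop (pushed to about 27 N, rear edge 5–6 mm out of the mouth), the jaw was left about 26 mm open, and I kept the arm clear of the vial and resin block; sign-off returned no verdict.

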